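# Batch-test circuit boards: load gently, press the keys in order, put back

### The job

Put every black board carrier from the blue mat flat onto the grey tester, each alone on a green pad with its long side along the long side of the pad; then, with all of them on their pads, press the blue, the yellow and the white key well down, one at a time and in that order. Afterwards put all the carriers back on the blue mat, flat and side by side, and finally press the red key to switch off. Carriers and keys break easily: never squeeze or push a carrier with more than about 12 N, nor press a key with more than about 15 N, and leave the other things on the bench where they are.

Things in the scene. Friction and masses are not known exactly. Their poses are not given: they have to be found in the camera images.
- carrier0_mid (a point): Black open plastic board carrier with a green circuit board inside, 50 x 68 x 26 mm outside (x, y, z), 60 to 130 g, fragile; two or three of these four are present. The point is the carrier's centre, 13 mm above its underside; x along the short side, y along the long side, z up. The board inside lies below the rim. The 50 mm width is the one to grip.
- carrier1_mid (a point): Black open plastic board carrier with a green circuit board inside, 50 x 68 x 26 mm outside (x, y, z), 60 to 130 g, fragile; two or three of these four are present. The point is the carrier's centre, 13 mm above its underside; x along the short side, y along the long side, z up. The board inside lies below the rim. The 50 mm width is the one to grip.
- carrier2_mid (a point): Black open plastic board carrier with a green circuit board inside, 50 x 68 x 26 mm outside (x, y, z), 60 to 130 g, fragile; two or three of these four are present. The point is the carrier's centre, 13 mm above its underside; x along the short side, y along the long side, z up. The board inside lies below the rim. The 50 mm width is the one to grip.
- carrier3_mid (a point): Black open plastic board carrier with a green circuit board inside, 50 x 68 x 26 mm outside (x, y, z), 60 to 130 g, fragile; two or three of these four are present. The point is the carrier's centre, 13 mm above its underside; x along the short side, y along the long side, z up. The board inside lies below the rim. The 50 mm width is the one to grip.
- mat_centre (a point): Centre of the top of the blue antistatic mat, 200 x 190 mm (x, y), 2 mm thick, fixed on the bench; x and y along its sides, z up. The carriers start on it, lying flat.
- pad0 (a point): Centre of one of the three green contact pads (white border, 66 x 80 mm with it) in a row on the tester, a fixed flat grey box, 180 x 290 mm and 10 mm high; the point lies at the top of the flat deck, 10 mm above the bench. x along the short side of the pad (away from the keys), y along its long side and along the row, z up; neighbouring pads are 85 mm apart, and the pads lie 107 mm behind the row of keys.
- pad1 (a point): Centre of one of the three green contact pads (white border, 66 x 80 mm with it) in a row on the tester, a fixed flat grey box, 180 x 290 mm and 10 mm high; the point lies at the top of the flat deck, 10 mm above the bench. x along the short side of the pad (away from the keys), y along its long side and along the row, z up; neighbouring pads are 85 mm apart, and the pads lie 107 mm behind the row of keys.
- pad2 (a point): Centre of one of the three green contact pads (white border, 66 x 80 mm with it) in a row on the tester, a fixed flat grey box, 180 x 290 mm and 10 mm high; the point lies at the top of the flat deck, 10 mm above the bench. x along the short side of the pad (away from the keys), y along its long side and along the row, z up; neighbouring pads are 85 mm apart, and the pads lie 107 mm behind the row of keys.
- blue_key_top (a point): Top centre of the round blue spring key on the tester, 28 mm across, 24 mm above the deck of the tester when up, in a black housing 44 mm across and 12 mm high; z up. The four keys stand in a row on the side of the tester nearer the robot, 60 mm apart, in an order that changes from start to start.
- blue_key (a joint): Travel of the blue key in m: 0 up, 0.008 fully down (starts to give at about 1.8 N, 4 N at half way, 6 N fully down, then a hard stop); springs back when let go. It counts as pressed beyond 0.004.
- yellow_key_top (a point): Top centre of the round yellow spring key on the tester, 28 mm across, 24 mm above the deck of the tester when up, in a black housing 44 mm across and 12 mm high; z up. The four keys stand in a row on the side of the tester nearer the robot, 60 mm apart, in an order that changes from start to start.
- yellow_key (a joint): Travel of the yellow key in m: 0 up, 0.008 fully down (starts to give at about 1.8 N, 4 N at half way, 6 N fully down, then a hard stop); springs back when let go. It counts as pressed beyond 0.004.
- white_key_top (a point): Top centre of the round white spring key on the tester, 28 mm across, 24 mm above the deck of the tester when up, in a black housing 44 mm across and 12 mm high; z up. The four keys stand in a row on the side of the tester nearer the robot, 60 mm apart, in an order that changes from start to start.
- white_key (a joint): Travel of the white key in m: 0 up, 0.008 fully down (starts to give at about 1.8 N, 4 N at half way, 6 N fully down, then a hard stop); springs back when let go. It counts as pressed beyond 0.004.
- red_key_top (a point): Top centre of the round red spring key on the tester, 28 mm across, 24 mm above the deck of the tester when up, in a black housing 44 mm across and 12 mm high; z up. The four keys stand in a row on the side of the tester nearer the robot, 60 mm apart, in an order that changes from start to start.
- red_key (a joint): Travel of the red key in m: 0 up, 0.008 fully down (starts to give at about 1.8 N, 4 N at half way, 6 N fully down, then a hard stop); springs back when let go. It counts as pressed beyond 0.004.
- tape_roll: Black roll of tape lying flat, 55 mm across, 19 mm high; origin at its underside. Bystander, not to be moved.
- battery_adapter: Blue-grey charger dock, 69 x 101 x 48 mm; origin at its underside centre. Bystander, not to be moved.
- flush_cutters: Black and light-blue cutters lying flat, 115 x 64 x 11 mm; origin at the underside. Bystander, not to be moved.
- iron_stand: Soldering iron in its fixed stand, an obstacle for the gripper: its upper part is 110 x 40 mm (x, y) and 140 mm high, centred 12 mm along x from this point, which lies on the bench under it.

How it is judged (in metres and radians):
On the way, in this order (a step that is already met when the one before it is completed fails the run):
1. every carrier lies flat on a green pad of the tester, released (((horizontal distance between carrier0_mid and pad0 below 0.015 m and angle between the x axis of carrier0_mid and the x axis of pad0, either way round below 0.26 rad and z of carrier0_mid in the frame of pad0 below 0.018 m and angle between carrier0_mid's own z axis and vertical below 0.12 rad) or (horizontal distance between carrier0_mid and pad1 below 0.015 m and angle between the x axis of carrier0_mid and the x axis of pad1, either way round below 0.26 rad and z of carrier0_mid in the frame of pad1 below 0.018 m and angle between carrier0_mid's own z axis and vertical below 0.12 rad) or (horizontal distance between carrier0_mid and pad2 below 0.015 m and angle between the x axis of carrier0_mid and the x axis of pad2, either way round below 0.26 rad and z of carrier0_mid in the frame of pad2 below 0.018 m and angle between carrier0_mid's own z axis and vertical below 0.12 rad)) and ((horizontal distance between carrier1_mid and pad0 below 0.015 m and angle between the x axis of carrier1_mid and the x axis of pad0, either way round below 0.26 rad and z of carrier1_mid in the frame of pad0 below 0.018 m and angle between carrier1_mid's own z axis and vertical below 0.12 rad) or (horizontal distance between carrier1_mid and pad1 below 0.015 m and angle between the x axis of carrier1_mid and the x axis of pad1, either way round below 0.26 rad and z of carrier1_mid in the frame of pad1 below 0.018 m and angle between carrier1_mid's own z axis and vertical below 0.12 rad) or (horizontal distance between carrier1_mid and pad2 below 0.015 m and angle between the x axis of carrier1_mid and the x axis of pad2, either way round below 0.26 rad and z of carrier1_mid in the frame of pad2 below 0.018 m and angle between carrier1_mid's own z axis and vertical below 0.12 rad)) and ((horizontal distance between carrier2_mid and pad0 below 0.015 m and angle between the x axis of carrier2_mid and the x axis of pad0, either way round below 0.26 rad and z of carrier2_mid in the frame of pad0 below 0.018 m and angle between carrier2_mid's own z axis and vertical below 0.12 rad) or (horizontal distance between carrier2_mid and pad1 below 0.015 m and angle between the x axis of carrier2_mid and the x axis of pad1, either way round below 0.26 rad and z of carrier2_mid in the frame of pad1 below 0.018 m and angle between carrier2_mid's own z axis and vertical below 0.12 rad) or (horizontal distance between carrier2_mid and pad2 below 0.015 m and angle between the x axis of carrier2_mid and the x axis of pad2, either way round below 0.26 rad and z of carrier2_mid in the frame of pad2 below 0.018 m and angle between carrier2_mid's own z axis and vertical below 0.12 rad)) and ((horizontal distance between carrier3_mid and pad0 below 0.015 m and angle between the x axis of carrier3_mid and the x axis of pad0, either way round below 0.26 rad and z of carrier3_mid in the frame of pad0 below 0.018 m and angle between carrier3_mid's own z axis and vertical below 0.12 rad) or (horizontal distance between carrier3_mid and pad1 below 0.015 m and angle between the x axis of carrier3_mid and the x axis of pad1, either way round below 0.26 rad and z of carrier3_mid in the frame of pad1 below 0.018 m and angle between carrier3_mid's own z axis and vertical below 0.12 rad) or (horizontal distance between carrier3_mid and pad2 below 0.015 m and angle between the x axis of carrier3_mid and the x axis of pad2, either way round below 0.26 rad and z of carrier3_mid in the frame of pad2 below 0.018 m and angle between carrier3_mid's own z axis and vertical below 0.12 rad)) and contact force between the fingers and carrier0 below 0.2 N and contact force between the fingers and carrier1 below 0.2 N and contact force between the fingers and carrier2 below 0.2 N and contact force between the fingers and carrier3 below 0.2 N), for 0.2 s.
2. the blue key is pressed down alone, with every carrier on its pad (value of joint blue_key above 0.004 m and value of joint each of yellow_key, white_key, red_key below 0.002 m and ((horizontal distance between carrier0_mid and pad0 below 0.015 m and angle between the x axis of carrier0_mid and the x axis of pad0, either way round below 0.26 rad and z of carrier0_mid in the frame of pad0 below 0.018 m and angle between carrier0_mid's own z axis and vertical below 0.12 rad) or (horizontal distance between carrier0_mid and pad1 below 0.015 m and angle between the x axis of carrier0_mid and the x axis of pad1, either way round below 0.26 rad and z of carrier0_mid in the frame of pad1 below 0.018 m and angle between carrier0_mid's own z axis and vertical below 0.12 rad) or (horizontal distance between carrier0_mid and pad2 below 0.015 m and angle between the x axis of carrier0_mid and the x axis of pad2, either way round below 0.26 rad and z of carrier0_mid in the frame of pad2 below 0.018 m and angle between carrier0_mid's own z axis and vertical below 0.12 rad)) and ((horizontal distance between carrier1_mid and pad0 below 0.015 m and angle between the x axis of carrier1_mid and the x axis of pad0, either way round below 0.26 rad and z of carrier1_mid in the frame of pad0 below 0.018 m and angle between carrier1_mid's own z axis and vertical below 0.12 rad) or (horizontal distance between carrier1_mid and pad1 below 0.015 m and angle between the x axis of carrier1_mid and the x axis of pad1, either way round below 0.26 rad and z of carrier1_mid in the frame of pad1 below 0.018 m and angle between carrier1_mid's own z axis and vertical below 0.12 rad) or (horizontal distance between carrier1_mid and pad2 below 0.015 m and angle between the x axis of carrier1_mid and the x axis of pad2, either way round below 0.26 rad and z of carrier1_mid in the frame of pad2 below 0.018 m and angle between carrier1_mid's own z axis and vertical below 0.12 rad)) and ((horizontal distance between carrier2_mid and pad0 below 0.015 m and angle between the x axis of carrier2_mid and the x axis of pad0, either way round below 0.26 rad and z of carrier2_mid in the frame of pad0 below 0.018 m and angle between carrier2_mid's own z axis and vertical below 0.12 rad) or (horizontal distance between carrier2_mid and pad1 below 0.015 m and angle between the x axis of carrier2_mid and the x axis of pad1, either way round below 0.26 rad and z of carrier2_mid in the frame of pad1 below 0.018 m and angle between carrier2_mid's own z axis and vertical below 0.12 rad) or (horizontal distance between carrier2_mid and pad2 below 0.015 m and angle between the x axis of carrier2_mid and the x axis of pad2, either way round below 0.26 rad and z of carrier2_mid in the frame of pad2 below 0.018 m and angle between carrier2_mid's own z axis and vertical below 0.12 rad)) and ((horizontal distance between carrier3_mid and pad0 below 0.015 m and angle between the x axis of carrier3_mid and the x axis of pad0, either way round below 0.26 rad and z of carrier3_mid in the frame of pad0 below 0.018 m and angle between carrier3_mid's own z axis and vertical below 0.12 rad) or (horizontal distance between carrier3_mid and pad1 below 0.015 m and angle between the x axis of carrier3_mid and the x axis of pad1, either way round below 0.26 rad and z of carrier3_mid in the frame of pad1 below 0.018 m and angle between carrier3_mid's own z axis and vertical below 0.12 rad) or (horizontal distance between carrier3_mid and pad2 below 0.015 m and angle between the x axis of carrier3_mid and the x axis of pad2, either way round below 0.26 rad and z of carrier3_mid in the frame of pad2 below 0.018 m and angle between carrier3_mid's own z axis and vertical below 0.12 rad))), for 0.1 s.
3. the yellow key is pressed down alone, with every carrier on its pad (value of joint yellow_key above 0.004 m and value of joint each of blue_key, white_key, red_key below 0.002 m and ((horizontal distance between carrier0_mid and pad0 below 0.015 m and angle between the x axis of carrier0_mid and the x axis of pad0, either way round below 0.26 rad and z of carrier0_mid in the frame of pad0 below 0.018 m and angle between carrier0_mid's own z axis and vertical below 0.12 rad) or (horizontal distance between carrier0_mid and pad1 below 0.015 m and angle between the x axis of carrier0_mid and the x axis of pad1, either way round below 0.26 rad and z of carrier0_mid in the frame of pad1 below 0.018 m and angle between carrier0_mid's own z axis and vertical below 0.12 rad) or (horizontal distance between carrier0_mid and pad2 below 0.015 m and angle between the x axis of carrier0_mid and the x axis of pad2, either way round below 0.26 rad and z of carrier0_mid in the frame of pad2 below 0.018 m and angle between carrier0_mid's own z axis and vertical below 0.12 rad)) and ((horizontal distance between carrier1_mid and pad0 below 0.015 m and angle between the x axis of carrier1_mid and the x axis of pad0, either way round below 0.26 rad and z of carrier1_mid in the frame of pad0 below 0.018 m and angle between carrier1_mid's own z axis and vertical below 0.12 rad) or (horizontal distance between carrier1_mid and pad1 below 0.015 m and angle between the x axis of carrier1_mid and the x axis of pad1, either way round below 0.26 rad and z of carrier1_mid in the frame of pad1 below 0.018 m and angle between carrier1_mid's own z axis and vertical below 0.12 rad) or (horizontal distance between carrier1_mid and pad2 below 0.015 m and angle between the x axis of carrier1_mid and the x axis of pad2, either way round below 0.26 rad and z of carrier1_mid in the frame of pad2 below 0.018 m and angle between carrier1_mid's own z axis and vertical below 0.12 rad)) and ((horizontal distance between carrier2_mid and pad0 below 0.015 m and angle between the x axis of carrier2_mid and the x axis of pad0, either way round below 0.26 rad and z of carrier2_mid in the frame of pad0 below 0.018 m and angle between carrier2_mid's own z axis and vertical below 0.12 rad) or (horizontal distance between carrier2_mid and pad1 below 0.015 m and angle between the x axis of carrier2_mid and the x axis of pad1, either way round below 0.26 rad and z of carrier2_mid in the frame of pad1 below 0.018 m and angle between carrier2_mid's own z axis and vertical below 0.12 rad) or (horizontal distance between carrier2_mid and pad2 below 0.015 m and angle between the x axis of carrier2_mid and the x axis of pad2, either way round below 0.26 rad and z of carrier2_mid in the frame of pad2 below 0.018 m and angle between carrier2_mid's own z axis and vertical below 0.12 rad)) and ((horizontal distance between carrier3_mid and pad0 below 0.015 m and angle between the x axis of carrier3_mid and the x axis of pad0, either way round below 0.26 rad and z of carrier3_mid in the frame of pad0 below 0.018 m and angle between carrier3_mid's own z axis and vertical below 0.12 rad) or (horizontal distance between carrier3_mid and pad1 below 0.015 m and angle between the x axis of carrier3_mid and the x axis of pad1, either way round below 0.26 rad and z of carrier3_mid in the frame of pad1 below 0.018 m and angle between carrier3_mid's own z axis and vertical below 0.12 rad) or (horizontal distance between carrier3_mid and pad2 below 0.015 m and angle between the x axis of carrier3_mid and the x axis of pad2, either way round below 0.26 rad and z of carrier3_mid in the frame of pad2 below 0.018 m and angle between carrier3_mid's own z axis and vertical below 0.12 rad))), for 0.1 s.
4. the white key is pressed down alone, with every carrier on its pad (value of joint white_key above 0.004 m and value of joint each of blue_key, yellow_key, red_key below 0.002 m and ((horizontal distance between carrier0_mid and pad0 below 0.015 m and angle between the x axis of carrier0_mid and the x axis of pad0, either way round below 0.26 rad and z of carrier0_mid in the frame of pad0 below 0.018 m and angle between carrier0_mid's own z axis and vertical below 0.12 rad) or (horizontal distance between carrier0_mid and pad1 below 0.015 m and angle between the x axis of carrier0_mid and the x axis of pad1, either way round below 0.26 rad and z of carrier0_mid in the frame of pad1 below 0.018 m and angle between carrier0_mid's own z axis and vertical below 0.12 rad) or (horizontal distance between carrier0_mid and pad2 below 0.015 m and angle between the x axis of carrier0_mid and the x axis of pad2, either way round below 0.26 rad and z of carrier0_mid in the frame of pad2 below 0.018 m and angle between carrier0_mid's own z axis and vertical below 0.12 rad)) and ((horizontal distance between carrier1_mid and pad0 below 0.015 m and angle between the x axis of carrier1_mid and the x axis of pad0, either way round below 0.26 rad and z of carrier1_mid in the frame of pad0 below 0.018 m and angle between carrier1_mid's own z axis and vertical below 0.12 rad) or (horizontal distance between carrier1_mid and pad1 below 0.015 m and angle between the x axis of carrier1_mid and the x axis of pad1, either way round below 0.26 rad and z of carrier1_mid in the frame of pad1 below 0.018 m and angle between carrier1_mid's own z axis and vertical below 0.12 rad) or (horizontal distance between carrier1_mid and pad2 below 0.015 m and angle between the x axis of carrier1_mid and the x axis of pad2, either way round below 0.26 rad and z of carrier1_mid in the frame of pad2 below 0.018 m and angle between carrier1_mid's own z axis and vertical below 0.12 rad)) and ((horizontal distance between carrier2_mid and pad0 below 0.015 m and angle between the x axis of carrier2_mid and the x axis of pad0, either way round below 0.26 rad and z of carrier2_mid in the frame of pad0 below 0.018 m and angle between carrier2_mid's own z axis and vertical below 0.12 rad) or (horizontal distance between carrier2_mid and pad1 below 0.015 m and angle between the x axis of carrier2_mid and the x axis of pad1, either way round below 0.26 rad and z of carrier2_mid in the frame of pad1 below 0.018 m and angle between carrier2_mid's own z axis and vertical below 0.12 rad) or (horizontal distance between carrier2_mid and pad2 below 0.015 m and angle between the x axis of carrier2_mid and the x axis of pad2, either way round below 0.26 rad and z of carrier2_mid in the frame of pad2 below 0.018 m and angle between carrier2_mid's own z axis and vertical below 0.12 rad)) and ((horizontal distance between carrier3_mid and pad0 below 0.015 m and angle between the x axis of carrier3_mid and the x axis of pad0, either way round below 0.26 rad and z of carrier3_mid in the frame of pad0 below 0.018 m and angle between carrier3_mid's own z axis and vertical below 0.12 rad) or (horizontal distance between carrier3_mid and pad1 below 0.015 m and angle between the x axis of carrier3_mid and the x axis of pad1, either way round below 0.26 rad and z of carrier3_mid in the frame of pad1 below 0.018 m and angle between carrier3_mid's own z axis and vertical below 0.12 rad) or (horizontal distance between carrier3_mid and pad2 below 0.015 m and angle between the x axis of carrier3_mid and the x axis of pad2, either way round below 0.26 rad and z of carrier3_mid in the frame of pad2 below 0.018 m and angle between carrier3_mid's own z axis and vertical below 0.12 rad))), for 0.1 s.
5. the red key is pressed down alone, with every carrier back on the mat (value of joint red_key above 0.004 m and value of joint each of blue_key, yellow_key, white_key below 0.002 m and x of carrier0_mid in the frame of mat_centre between -0.085 and 0.085 m and y of carrier0_mid in the frame of mat_centre between -0.08 and 0.08 m and z of carrier0_mid in the frame of mat_centre between 0.008 and 0.018 m and angle between each of carrier0_mid, carrier1_mid, carrier2_mid, carrier3_mid's own z axis and vertical below 0.12 rad and linear speed of each of carrier0, carrier1, carrier2, carrier3 below 0.02 m/s and contact force between the fingers and carrier0 below 0.2 N and x of carrier1_mid in the frame of mat_centre between -0.085 and 0.085 m and y of carrier1_mid in the frame of mat_centre between -0.08 and 0.08 m and z of carrier1_mid in the frame of mat_centre between 0.008 and 0.018 m and contact force between the fingers and carrier1 below 0.2 N and x of carrier2_mid in the frame of mat_centre between -0.085 and 0.085 m and y of carrier2_mid in the frame of mat_centre between -0.08 and 0.08 m and z of carrier2_mid in the frame of mat_centre between 0.008 and 0.018 m and contact force between the fingers and carrier2 below 0.2 N and x of carrier3_mid in the frame of mat_centre between -0.085 and 0.085 m and y of carrier3_mid in the frame of mat_centre between -0.08 and 0.08 m and z of carrier3_mid in the frame of mat_centre between 0.008 and 0.018 m and contact force between the fingers and carrier3 below 0.2 N), for 0.1 s.
At the end, for the whole second after the job is handed in: Every carrier lies flat on the blue mat (centre at least 15 mm inside the mat's edges, tilt below 0.12 rad, not on another one), released and at rest, and the keys are up (x of carrier0_mid in the frame of mat_centre between -0.085 and 0.085 m and y of carrier0_mid in the frame of mat_centre between -0.08 and 0.08 m and z of carrier0_mid in the frame of mat_centre between 0.008 and 0.018 m and angle between each of carrier0_mid, carrier1_mid, carrier2_mid, carrier3_mid's own z axis and vertical below 0.12 rad and linear speed of each of carrier0, carrier1, carrier2, carrier3 below 0.02 m/s and contact force between the fingers and carrier0 below 0.2 N and x of carrier1_mid in the frame of mat_centre between -0.085 and 0.085 m and y of carrier1_mid in the frame of mat_centre between -0.08 and 0.08 m and z of carrier1_mid in the frame of mat_centre between 0.008 and 0.018 m and contact force between the fingers and carrier1 below 0.2 N and x of carrier2_mid in the frame of mat_centre between -0.085 and 0.085 m and y of carrier2_mid in the frame of mat_centre between -0.08 and 0.08 m and z of carrier2_mid in the frame of mat_centre between 0.008 and 0.018 m and contact force between the fingers and carrier2 below 0.2 N and x of carrier3_mid in the frame of mat_centre between -0.085 and 0.085 m and y of carrier3_mid in the frame of mat_centre between -0.08 and 0.08 m and z of carrier3_mid in the frame of mat_centre between 0.008 and 0.018 m and contact force between the fingers and carrier3 below 0.2 N and value of joint each of blue_key, yellow_key, white_key, red_key below 0.002 m); the robot touches nothing.
It fails at once if a carrier is squeezed or pressed too hard (contact force with the fingers, both summed, over 30 N) (contact force between the fingers and carrier0 above 30 N or contact force between the fingers and carrier1 above 30 N or contact force between the fingers and carrier2 above 30 N or contact force between the fingers and carrier3 above 30 N).
It fails at once if a key is pressed with more than 20 N (contact force between the fingers and blue_key above 20 N or contact force between the fingers and yellow_key above 20 N or contact force between the fingers and white_key above 20 N or contact force between the fingers and red_key above 20 N).
It fails at once if two keys are down at once (value of joint each of yellow_key, blue_key above 0.004 m or value of joint each of white_key, blue_key above 0.004 m or value of joint each of white_key, yellow_key above 0.004 m or value of joint each of red_key, blue_key above 0.004 m or value of joint each of red_key, yellow_key above 0.004 m or value of joint each of red_key, white_key above 0.004 m).
It fails at once if a bystander is moved by more than 25 mm (distance of any of tape_roll, battery_adapter, flush_cutters from where it was at the start of the episode above 0.025 m).
Of carrier0, carrier1, carrier2, carrier3 only 2 to 3 are there at a start; the rules pass over those that are not, and their reading is None.
At some moment in a run one of carrier0, carrier1, carrier2, carrier3 may be knocked a few centimetres aside while the robot is not near it.
It also fails if it takes over 210 s, if anything falls off the work surface, if the arm or the gripper's body presses on something with over 40 N, if the wrist force passes 120 N, or if a joint passes its speed limit or range.

### The arm

A 6-joint arm with a two-finger parallel gripper is mounted at the origin on a cart in front of the work surface, level with it; the furniture and walls round the work are solid. World frame = base frame: x ahead of the robot, y to its left, z up, the work surface at z = 0. Lengths are in mm, angles in rad, forces in N, time in s.
With the tool pointing down it reaches from about 375 to 900 mm from the base axis. Payload 3.1 kg.
Tool frame: the origin (TCP) lies at the very end of the fingers, on their centre line; the grasp point (between the pads) lies grasp_offset behind it (grasp_offset is the distance from the TCP to the grasp point, in mm); z points along the fingers, y is the line along which they close (so a half turn about z gives the same grasp; the last joint's range is limited). The gripper opens to 85 mm and grips with 20 to 120 N. Pads are 22 mm wide; open, the fingers measure 114 mm over their backs; the gripper's body (76 mm by 85 mm) begins 54 mm behind the grasp point. The pads swing forward as they close: fully open they stand 13 mm farther back than shut.
Start: joints at [-1.294, 0.527, 1.433, -0, 1.181, -0.178], TCP at [274.57, -561.434, 231.31] pointing down, gripper open.
Joint ranges: [-3.08, 3.08], [-0.75, 2.2], [0.22, 2.44], [-1.43, 4.57], [0, 2.65], [-2.85, 2.85]. Speed limits (rad/s): [2.79, 2.79, 3.14, 3.14, 3.14, 3.14].

### API

Orientations are given as a unit quaternion [x, y, z, w].
In Python, from workcell import * gives the robot as it stands. The module is installed in compiled form; this text tells all that it offers.
- The arm moves only by the tool servo_tool, never from a script. Its argument "commands" is a list of rows, each a list of 3 entries, a list of its own where there are three numbers: the finger opening in m, from 0 to 0.0854, then the shift along the tool's x, y, z in m, then the turn about the tool's z in rad. In form: [[gripper, [tx, ty, tz], spin], ...]. A call has 1 to 12 rows; each row shifts and turns the commanded pose from where the row before left it, along the tool's axes as they then stand; what a row does not reach is not made up. A row lasts 1/8 s, in which the tool goes at most 62.5 mm and 10.7 degrees, less where a joint would pass 70% of its speed; a pose out of reach is approached as far as the arm can. A call is refused whole if a number of a shift passes 0.0625 or a number of a turn 0.188, either way. A call with a gripper value outside its range is refused whole. The fingers move at their own pace and stop on an object; the grip force is fixed at half the most. Time passes only in rows, so rows that do not move let the fingers close. It gives the time, the measured TCP pose, the force, the opening and the grip force at its end, in the units of the state.
- read_state(): the state, without advancing time (a new reading comes with each control period).
- grab_frame(name): name is "scene" or "top" or "wrist"; returns the picture (420x560x3 uint8, red, green, blue); there is no depth.
- get_calibration(name): a dict with "fx", "fy", "cx", "cy" (pixels), "k1" (the pictures are not rectified: a ray, as slopes to the right and down, at radius r is drawn at 1 + k1 r^2 times it, then the intrinsics apply), "T" (4x4, takes a point from camera to world coordinates). Camera axes: x right, y down, z forward; pixel columns grow to the right and rows downward; lengths in mm; the calibration is good to about 2 mm. A picture is of the moment at which its call begins: read the wrist's pose just before it. get_calibration takes no time and is no camera call; for the wrist camera it gives the pose at the moment of the call.
- close_job(): hands the job in; it is judged then, once.
The state is a dict: "time_s": time; "joints": joint angles; "qvel": joint speeds; "tau": joint torques, N m; "position": TCP position; "tool_rot": TCP orientation; "contact_force": force on the tool from outside, world axes, zero at the start; "ft_torque": the same for the moment, N m; "opening": opening from 0.0 (shut) to 1.0 (fully open); "finger_force": force on a finger pad.
Only numpy, scipy, OpenCV 4.12 (cv2) and the standard library are available. Lean on these libraries where they do the work, as an engineer would, in place of code of your own. Each camera call takes 0.05 s, during which the arm holds its last target. There are 200 camera calls.

## Working session

There is one attempt and no reset: what is moved stays moved. The work goes in short steps, Python scripts to look and compute and a tool call to move; the robot and the scene stay as the last step left them, time stands still between calls to the robot, and variables do not carry over. Pictures are saved under pics/ and viewed, at most 14 in all, crops included, and the job is handed in when it is done.

Besides the shell and the picture viewer there is one more tool, called after ">>>" in YAML: its name, and indented under it one key for each argument. servo_tool: Moves the arm, as the interface text tells. Its arguments: {"type":"object","properties":{"commands":{"type":"array"}},"required":["commands"]}

```bash
mkdir -p pics
cat > h.py <<'E'
from workcell import *
import numpy as np, cv2
def save(n,f): cv2.imwrite('pics/'+f,cv2.cvtColor(n,cv2.COLOR_RGB2BGR))
def ray(c,uv):
    K=np.array([[c['fx'],0,c['cx']],[0,c['fy'],c['cy']],[0,0,1.]])
    d=np.array([(uv[0]-c['cx'])/c['fx'],(uv[1]-c['cy'])/c['fy']]); s=d.copy()
    for _ in range(20): s=d/(1+c['k1']*(s@s))
    T=np.array(c['T']); return T[:3,3],T[:3,:3]@np.array([s[0],s[1],1])
def pt(c,uv,z):
    o,d=ray(c,uv); return (o+d*(z-o[2])/d[2])[:2]
E
python3 - <<'E'
from h import *
s=read_state(); print({k:np.round(v,3) for k,v in s.items()})
for n in ['top','scene','wrist']:
    c=get_calibration(n); print(n,c['fx'],c['k1'],np.round(c['T'],2).tolist())
    save(grab_frame(n),n+'0.png')
a=[cv2.imread(f'pics/{n}0.png') for n in ['top','scene','wrist']]
cv2.imwrite('pics/tw.png',np.vstack([a[0][:,:],]) )
E
```

```text
{'time_s': np.float64(0.0), 'joints': array([-1.294,  0.528,  1.434, -0.   ,  1.181, -0.179]), 'qvel': array([ 0.001, -0.001, -0.001,  0.001,  0.001,  0.001]), 'tau': array([-0.0000e+00, -4.4236e+01, -1.7802e+01, -0.0000e+00,  8.0000e-03,
        0.0000e+00]), 'position': array([ 274.384, -560.757,  230.338]), 'tool_rot': array([ 0.974,  0.225, -0.   , -0.001]), 'contact_force': array([-0.645, -0.554,  0.023]), 'ft_torque': array([ 0.015,  0.034, -0.026]), 'finger_force': np.float64(0.0), 'opening': np.float64(1.001)}
top 425.4942428776671 -0.021464459433492136 [[0.0, -0.99, 0.14, 409.41], [-1.0, -0.0, 0.02, 215.93], [-0.02, -0.14, -0.99, 1126.7], [0.0, 0.0, 0.0, 1.0]]
scene 462.11810888433126 -0.13938310108772334 [[-0.74, -0.37, 0.56, 36.42], [-0.67, 0.42, -0.61, 761.05], [-0.01, -0.83, -0.56, 563.01], [0.0, 0.0, 0.0, 1.0]]
wrist 355.9027299215314 -0.03645266796379082 [[0.44, -0.87, -0.24, 334.27], [-0.9, -0.42, -0.12, -532.01], [-0.0, 0.26, -0.96, 373.83], [0.0, 0.0, 0.0, 1.0]]
```

View pics/top0.png

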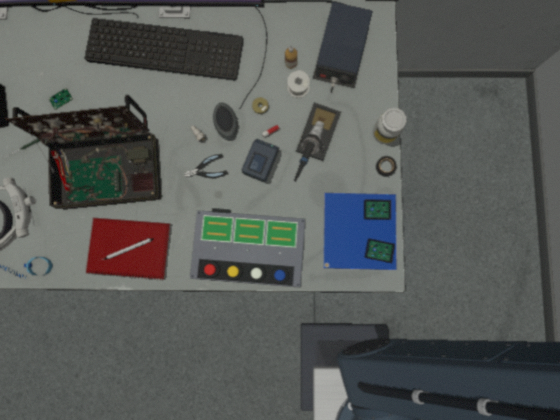

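View pics/scene0.png

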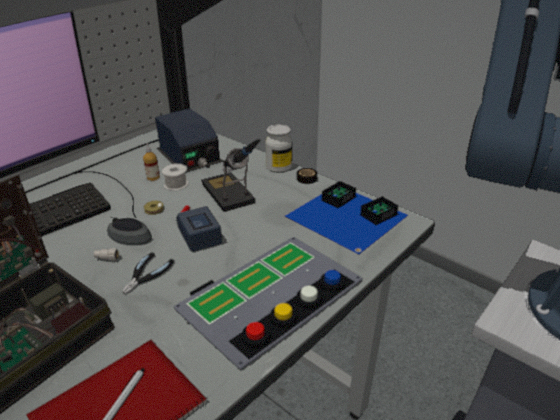

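The top view shows two carriers, at (377,209) and (380,250). The pads are at (216,230), (249,232) and (282,234). The keys are red (209,270), yellow (233,272), white (257,273) and blue (280,275). The scene view agrees.

Run:
```python
from h import *
im=cv2.imread('pics/top0.png'); hsv=cv2.cvtColor(im,cv2.COLOR_BGR2HSV); c=get_calibration('top')
def cont(m,roi,amin):
    k=np.zeros(m.shape,np.uint8); x0,y0,x1,y1=roi; k[y0:y1,x0:x1]=m[y0:y1,x0:x1]
    return [q for q in cv2.findContours(k,cv2.RETR_EXTERNAL,cv2.CHAIN_APPROX_NONE)[0] if cv2.contourArea(q)>amin]
def show(name,qs,z):
    for q in qs:
        P=np.array([pt(c,p[0],z) for p in q.astype(float)],np.float32); r=cv2.minAreaRect(P)
        print(name,np.round(r[0],1),np.round(r[1],1),round(r[2],1))
green=cv2.inRange(hsv,(40,80,50),(85,255,255))
blue=cv2.inRange(hsv,(105,150,60),(125,255,255))
show('pad',cont(green,(190,205,310,255),200),10)
show('mat',cont(blue,(315,185,405,280),500),2)
show('board',cont(cv2.morphologyEx(green,cv2.MORPH_CLOSE,np.ones((5,5))),(330,190,400,268),30),10)
dark=cv2.inRange(hsv,(0,0,0),(180,255,60))
show('dark',cont(dark,(340,195,398,268),100),24)
show('blue',cont(blue,(190,255,310,290),15),34)
show('yel',cont(cv2.inRange(hsv,(20,150,100),(35,255,255)),(190,255,310,290),15),34)
show('red',cont(cv2.inRange(hsv,(0,150,80),(8,255,255)),(190,255,310,290),15),34)
show('whi',cont(cv2.inRange(hsv,(0,0,170),(180,60,255)),(190,258,310,290),15),34)
```

```text
pad [491.  244.4] [73.6 59.9] 85.8
pad [497.4 329.1] [73.4 59.9] 85.5
pad [504.2 414. ] [73.6 61.2] 85.7
mat [500.3  36.7] [183.7 195.3] 89.1
board [448.2 -12.7] [60.6 43.4] 78.9
board [556.4  -8.9] [42.6 59. ] 0.1
dark [554.6  -6. ] [47.3 68.2] 0.1
blue [383.8 246.8] [25.1 22.9] 0.3
yel [393.2 366.6] [25.2 28.2] 0.4
red [397.9 425.6] [25.3 28.3] 0.4
whi [388.5 306.6] [20.1 20.4] 0.3
```

>>> servo_tool:
  commands:
    - [0.0854,[0,0,0],-0.186]
    - [0.0854,[0,0,0],-0.186]
    - [0.0854,[0,0,0],-0.186]
    - [0.0854,[0,0,0],-0.186]
    - [0.0854,[0,0,0],-0.186]
    - [0.0854,[0,0,0],-0.186]
    - [0.0854,[0.05,0.02,0],0]
    - [0.0854,[0.05,0.02,0],0]
    - [0.0854,[0.05,0.02,0],0]
    - [0.0854,[0.05,0.02,0],0]
    - [0.0854,[0.05,0.02,0],0]
    - [0.0854,[0.05,0.02,0],0]

```text
time_s: 1.65
position: [394.9, -259.8, 231.3]
tool_rot: [0.707, 0.707, 0.0, 0.0]
contact_force: [-0.0, -1.0, -1.2]
opening: 1.001
finger_force: 0.0
```

>>> servo_tool:
  commands:
    - [0.0854,[0.05,0.02,0],0]
    - [0.0854,[0.05,0.02,0],0]
    - [0.0854,[0.05,0.02,0],0]
    - [0.0854,[0.05,0.02,0],0]
    - [0.0854,[0.02,0.02,0],0]
    - [0.08,[0,0,0],0]
    - [0.08,[0,0,0],0]

```text
time_s: 2.52
position: [493.9, -41.7, 231.0]
tool_rot: [0.707, 0.707, -0.0, -0.0]
contact_force: [-0.0, -0.6, -0.5]
opening: 0.939
finger_force: 0.0
```

```bash
cat >> h.py <<'E'
def hd():
    q=read_state()['tool_rot']; return 2*np.arctan2(q[1],q[0])
def go(x,y,z,h):
    "turn, then the shift in the turned tool axes (mm)"
    s=read_state(); p=s['position']; h0=hd(); d=np.array([x,y,z])-p; h=np.radians(h)
    sp=(h0-h+np.pi/2)%np.pi-np.pi/2
    hh=h0-sp
    print('spin',round(sp,3),'shift',np.round([d[0]*np.cos(hh)+d[1]*np.sin(hh), d[0]*np.sin(hh)-d[1]*np.cos(hh), -d[2]],1),'now',np.round(p,1),round(np.degrees(h0),2))
E
python3 - <<'E'
from h import *
s=read_state(); print(s['time_s'],s['position'],s['tool_rot'],s['opening'],np.degrees(hd()))
c=get_calibration('wrist'); im=grab_frame('wrist'); save(im,'w1.png'); print(np.round(c['T'],2).tolist())
import pickle; pickle.dump(c,open('c1.pkl','wb'))
try: print(grasp_offset)
except Exception as e: print(e)
E
```

```text
2.525 [493.89561334 -41.67548292 231.02168729] [ 7.07048945e-01  7.07164316e-01 -4.68215855e-04 -4.47405316e-04] 0.9387543742661515 90.00934828346053
[[1.0, -0.0, 0.0, 493.62], [-0.0, -0.96, -0.27, 25.02], [0.0, 0.27, -0.96, 374.4], [0.0, 0.0, 0.0, 1.0]]
18.700000000000003
```

View pics/w1.png

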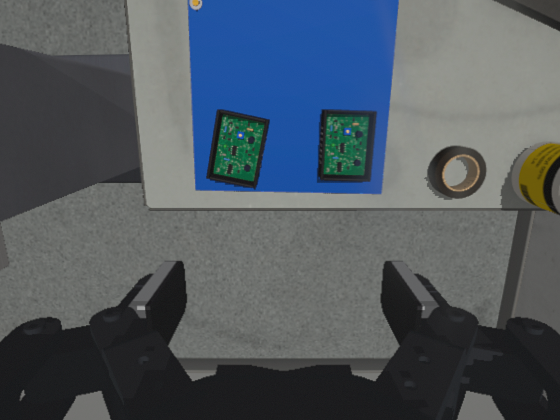

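The wrist view shows the two carriers at (238,149) and (347,146), with the mat's near corner at the top and the tape roll at (460,172).

```bash
cat >> h.py <<'E'
def carriers(n='wrist',f=None,im=None,c=None):
    "carriers as (centre, sizes, heading of long side) at rim height, dark-or-green blobs"
    if c is None: c=get_calibration(n); im=grab_frame(n)
    if f: save(im,f)
    hsv=cv2.cvtColor(im,cv2.COLOR_RGB2HSV)
    m=cv2.inRange(hsv,(0,0,0),(180,255,75))&~cv2.inRange(hsv,(100,140,0),(130,255,255)) | cv2.inRange(hsv,(40,60,40),(95,255,255))
    m=cv2.morphologyEx(cv2.morphologyEx(m,cv2.MORPH_CLOSE,np.ones((5,5))),cv2.MORPH_OPEN,np.ones((5,5)))
    out=[]
    for q in cv2.findContours(m,cv2.RETR_EXTERNAL,cv2.CHAIN_APPROX_NONE)[0]:
        a=cv2.contourArea(q)
        P=np.array([pt(c,p[0],28) for p in q.astype(float)],np.float32); r=cv2.minAreaRect(P)
        if not(35<min(r[1])<65 and 55<max(r[1])<85): continue
        B=cv2.boxPoints(r); e=max(B[1]-B[0],B[2]-B[1],key=np.linalg.norm)
        out.append((r[0],r[1],np.degrees(np.arctan2(e[1],e[0]))%180))
        print('carrier',np.round(r[0],1),np.round(sorted(r[1]),1),'long side',round(out[-1][2],1),'px',np.round(cv2.minAreaRect(q)[0]))
    return out
E
python3 - <<'E'
from h import *
import pickle
carriers(im=cv2.imread('pics/w1.png')[:,:,::-1].copy(),c=pickle.load(open('c1.pkl','rb')))
go(448,-12,120,78.5); go(555,-8,120,90)
E
```

```text
carrier [664.7 -32.3] [52.7 55.1] long side 139.4 px [456. 171.]
carrier [554.   -8.6] [51.7 67.6] long side 88.5 px [346. 146.]
carrier [448.6 -11.6] [50. 68.] long side 78.3 px [237. 149.]
spin 0.2 shift [ 20.3 -50.9 111.1] now [493.8 -42.  231.1] 89.96
spin -0.001 shift [ 34.   61.2 111.1] now [493.8 -42.  231.1] 89.96
```

>>> servo_tool:
  commands:
    - [0.08,[0.017,0.03,0],0]
    - [0.08,[0.017,0.031,0],0]
    - [0.08,[0,0,0.05],0]
    - [0.08,[0,0,0.05],0]
    - [0.08,[0,0,0.05],0]
    - [0.08,[0,0,0.03],0]
    - [0.08,[0,0,0.02],0]
    - [0.08,[0,0,0.01],0]
    - [0.08,[0,0,0],0]
    - [0.08,[0,0,0],0]

```text
time_s: 3.82
position: [556.2, -7.9, 22.2]
tool_rot: [0.707, 0.707, 0.0, 0.001]
contact_force: [0.5, -0.1, 0.7]
opening: 0.934
finger_force: 0.0
```

Run:
```python
from h import *
save(grab_frame('wrist'),'w2.png'); go(554.5,-8.6,5,89.5)
```

```text
spin 0.008 shift [-0.8 -1.8 17.3] now [556.3  -7.8  22.3] 89.99
```

View pics/w2.png

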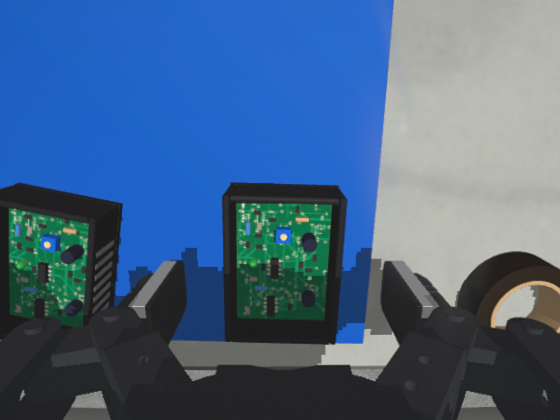

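The carrier sits centred between the fingers, with the tape roll clear on the right.

>>> servo_tool:
  commands:
    - [0.08,[-0.001,-0.0015,0.01],0.008]
    - [0.07,[0,0,0.006],0]
    - [0.06,[0,0,0],0]
    - [0.056,[0,0,0],0]
    - [0.054,[0,0,0],0]
    - [0.053,[0,0,0],0]
    - [0.052,[0,0,0],0]
    - [0.052,[0,0,0],0]
    - [0.051,[0,0,0],0]
    - [0.051,[0,0,0],0]

```text
time_s: 5.12
position: [554.3, -8.5, 5.4]
tool_rot: [0.71, 0.704, 0.0, 0.0]
contact_force: [0.9, -0.1, 1.2]
opening: 0.596
finger_force: 0.4
```

>>> servo_tool:
  commands:
    - [0.0505,[0,0,0],0]
    - [0.0505,[0,0,0],0]

```text
time_s: 5.38
position: [554.1, -8.5, 5.3]
tool_rot: [0.71, 0.704, 0.0, 0.0]
contact_force: [1.0, 0.5, 1.4]
opening: 0.591
finger_force: 0.4
```

>>> servo_tool:
  commands:
    - [0.05,[0,0,0],0]
    - [0.05,[0,0,0],0]

```text
time_s: 5.62
position: [554.1, -8.4, 5.3]
tool_rot: [0.71, 0.704, 0.0, 0.0]
contact_force: [0.6, 0.5, 0.7]
opening: 0.584
finger_force: 2.4
```

>>> servo_tool:
  commands:
    - [0.0497,[0,0,0],0]
    - [0.0497,[0,0,0],0]

```text
time_s: 5.88
position: [554.1, -8.4, 5.4]
tool_rot: [0.71, 0.704, 0.0, 0.0]
contact_force: [0.3, -0.1, 2.0]
opening: 0.58
finger_force: 8.9
```

>>> servo_tool:
  commands:
    - [0.0495,[0,0,0],0]
    - [0.0495,[0,0,0],0]
    - [0.0495,[0,0,0],0]

```text
time_s: 6.25
position: [554.1, -8.5, 5.4]
tool_rot: [0.71, 0.704, 0.0, 0.0]
contact_force: [0.7, 0.2, 2.8]
opening: 0.587
finger_force: 13.7
```

>>> servo_tool:
  commands:
    - [0.0498,[0,0,0],0]
    - [0.0498,[0,0,0],0]
    - [0.0498,[0,0,-0.01],0]
    - [0.0498,[0,0,-0.01],0]
    - [0.0498,[0,0,0],0]

```text
time_s: 6.88
position: [554.5, -8.5, 26.2]
tool_rot: [0.71, 0.704, 0.0, 0.001]
contact_force: [0.6, 0.5, -0.7]
opening: 0.585
finger_force: 9.9
```

>>> servo_tool:
  commands:
    - [0.0498,[0,0,-0.03],0.035]
    - [0.0498,[0,0,-0.03],0.035]
    - [0.0498,[0,0,0],0]
    - [0.0498,[0,0,0],0]

```text
time_s: 7.38
position: [553.4, -8.3, 84.7]
tool_rot: [0.734, 0.679, -0.0, -0.001]
contact_force: [-0.6, 0.3, -1.5]
opening: 0.584
finger_force: 9.9
```

Run:
```python
from h import *
go(497.4,329.1,35,85.55); save(grab_frame('wrist'),'w3.png')
```

```text
spin 0.0 shift [332.  -82.   49.7] now [553.4  -8.3  84.7] 85.55
```

View pics/w3.png

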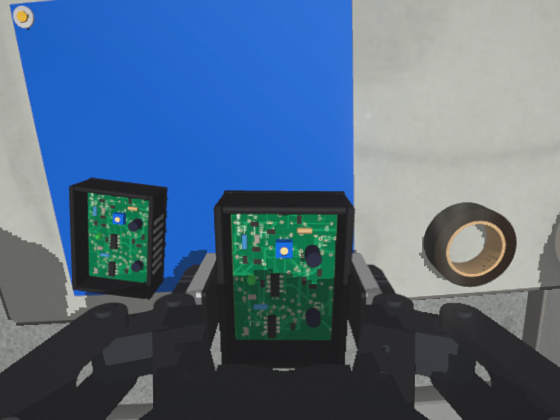

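The carrier is held squarely at about (284,275); the other one is still on the mat at (120,238).

>>> servo_tool:
  commands:
    - [0.0498,[0.0415,-0.01,0],0]
    - [0.0498,[0.0415,-0.01,0],0]
    - [0.0498,[0.0415,-0.01,0],0]
    - [0.0498,[0.0415,-0.0105,0],0]
    - [0.0498,[0.0415,-0.0105,0],0]
    - [0.0498,[0.0415,-0.0105,0],0]
    - [0.0498,[0.0415,-0.0105,0],0]
    - [0.0498,[0.0415,-0.01,0],0]
    - [0.0498,[0,0,0.025],0]
    - [0.0498,[0,0,0.02],0]
    - [0.0498,[0,0,0],0]
    - [0.0498,[0,0,0],0]

```text
time_s: 8.93
position: [498.1, 328.7, 39.9]
tool_rot: [0.734, 0.679, -0.0, -0.0]
contact_force: [-0.6, 0.7, 0.0]
opening: 0.583
finger_force: 9.9
```

Run:
```python
from h import *
go(497.4,329.1,14,85.55); save(grab_frame('wrist'),'w4.png'); print(read_state()['finger_force'])
```

```text
spin -0.001 shift [ 0.3 -0.7 25.9] now [498.1 328.7  39.9] 85.52
9.873136281967163
```

View pics/w4.png

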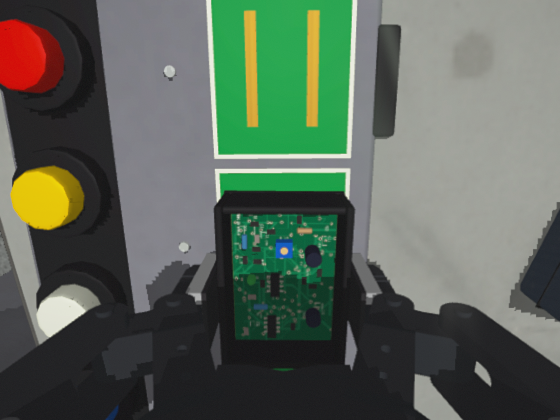

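It is well aligned with the pad's border columns (215–352).

>>> servo_tool:
  commands:
    - [0.0498,[0,0,0.015],0]
    - [0.0498,[0,0,0.008],0]
    - [0.0498,[0,0,0.002],0]
    - [0.0498,[0,0,0],0]
    - [0.0498,[0,0,0],0]

```text
time_s: 9.6
position: [498.4, 329.1, 15.6]
tool_rot: [0.734, 0.679, 0.0, 0.0]
contact_force: [0.2, 0.4, -1.3]
opening: 0.582
finger_force: 9.9
```

>>> servo_tool:
  commands:
    - [0.0498,[0,0,0.001],0]
    - [0.0498,[0,0,0.001],0]
    - [0.0498,[0,0,0],0]
    - [0.0498,[0,0,0],0]

```text
time_s: 10.1
position: [498.3, 329.0, 13.4]
tool_rot: [0.734, 0.679, 0.0, 0.0]
contact_force: [-0.1, 0.2, -0.3]
opening: 0.582
finger_force: 9.9
```

>>> servo_tool:
  commands:
    - [0.051,[0,0,0],0]
    - [0.055,[0,0,0],0]
    - [0.065,[0,0,0],0]
    - [0.075,[0,0,0],0]
    - [0.08,[0,0,0],0]
    - [0.08,[0,0,-0.02],0]
    - [0.08,[0,0,-0.04],0]
    - [0.08,[0,0,-0.05],0]
    - [0.08,[0,0,-0.05],0]
    - [0.08,[0,0,-0.05],0]

```text
time_s: 11.35
position: [497.9, 328.9, 226.5]
tool_rot: [0.734, 0.679, 0.001, 0.0]
contact_force: [1.5, 0.4, -0.6]
opening: 0.934
finger_force: 0.0
```

>>> servo_tool:
  commands:
    - [0.08,[-0.05,0,0],0]
    - [0.08,[-0.05,0,0],0]
    - [0.08,[-0.05,0,0],0]
    - [0.08,[-0.05,0,0],0]
    - [0.08,[-0.05,0,0],0]
    - [0.08,[-0.05,0,0],0]
    - [0.08,[-0.05,0,0],0]
    - [0.08,[-0.02,0,0],0]
    - [0.08,[0,0,0],0]
    - [0.08,[0,0,0],0]

```text
time_s: 12.6
position: [469.2, -39.2, 223.9]
tool_rot: [0.734, 0.679, 0.0, 0.0]
contact_force: [-0.2, 0.2, 0.9]
opening: 0.937
finger_force: 0.0
```

Run:
```python
from h import *
carriers(f='w5.png'); go(448.6,-11.6,6,78.3)
```

```text
carrier [664.6 -32.8] [50.7 59.2] long side 158.1 px [484. 160.]
carrier [448.2 -11.5] [49.1 68.1] long side 78.2 px [258. 154.]
spin 0.127 shift [ 22.6 -25.8 217.8] now [469.3 -38.9 223.8] 85.59
```

>>> servo_tool:
  commands:
    - [0.08,[0,0,0],0.127]
    - [0.08,[0.0225,-0.026,0],0]
    - [0.08,[0,0,0.05],0]
    - [0.08,[0,0,0.05],0]
    - [0.08,[0,0,0.05],0]
    - [0.08,[0,0,0.04],0]
    - [0.08,[0,0,0.01],0]
    - [0.08,[0,0,0],0]
    - [0.08,[0,0,0],0]

```text
time_s: 13.78
position: [449.5, -12.6, 24.6]
tool_rot: [0.776, 0.631, 0.001, 0.001]
contact_force: [-0.5, 1.2, 0.1]
opening: 0.936
finger_force: 0.0
```

Run:
```python
from h import *
go(448.2,-11.5,5.5,78.2)
```

```text
spin 0.002 shift [ 0.8 -1.5 19.1] now [449.5 -12.6  24.6] 78.29
```

>>> servo_tool:
  commands:
    - [0.08,[0.001,-0.0015,0.01],0]
    - [0.07,[0,0,0.009],0]
    - [0.06,[0,0,0],0]
    - [0.056,[0,0,0],0]
    - [0.054,[0,0,0],0]
    - [0.053,[0,0,0],0]
    - [0.052,[0,0,0],0]
    - [0.051,[0,0,0],0]
    - [0.0505,[0,0,0],0]
    - [0.05,[0,0,0],0]
    - [0.0498,[0,0,0],0]
    - [0.0498,[0,0,0],0]

```text
time_s: 15.28
position: [447.6, -11.4, 4.4]
tool_rot: [0.776, 0.631, 0.0, 0.0]
contact_force: [1.6, 0.2, 2.0]
opening: 0.586
finger_force: 5.5
```

>>> servo_tool:
  commands:
    - [0.0497,[0,0,0],0]
    - [0.0497,[0,0,-0.01],0]
    - [0.0497,[0,0,-0.03],-0.063]
    - [0.0497,[0,0,-0.04],-0.064]
    - [0.0497,[0,0,0],0]
    - [0.0497,[0,0,0],0]

```text
time_s: 16.02
position: [446.5, -11.1, 84.2]
tool_rot: [0.734, 0.679, -0.0, -0.0]
contact_force: [0.0, 0.1, -1.1]
opening: 0.58
finger_force: 8.3
```

Run:
```python
from h import *
go(491,244.4,12.4,85.55)
```

```text
spin -0.001 shift [258.2  24.6  71.8] now [446.5 -11.1  84.2] 85.5
```

>>> servo_tool:
  commands:
    - [0.0497,[0.043,0.0041,0],0]
    - [0.0497,[0.043,0.0041,0],0]
    - [0.0497,[0.043,0.0041,0],0]
    - [0.0497,[0.043,0.0041,0],0]
    - [0.0497,[0.043,0.0041,0],0]
    - [0.0497,[0.043,0.0041,0],0]
    - [0.0497,[0,0,0.025],0]
    - [0.0497,[0,0,0.02],0]
    - [0.0497,[0,0,0],0]
    - [0.0497,[0,0,0],0]

```text
time_s: 17.27
position: [491.5, 243.7, 38.8]
tool_rot: [0.734, 0.679, -0.001, -0.0]
contact_force: [-0.3, -0.2, -0.8]
opening: 0.586
finger_force: 8.3
```

Run:
```python
from h import *
go(491,244.4,12.4,85.55); save(grab_frame('wrist'),'w6.png')
```

```text
spin -0.001 shift [ 0.6 -0.5 26.4] now [491.5 243.7  38.8] 85.51
```

View pics/w6.png

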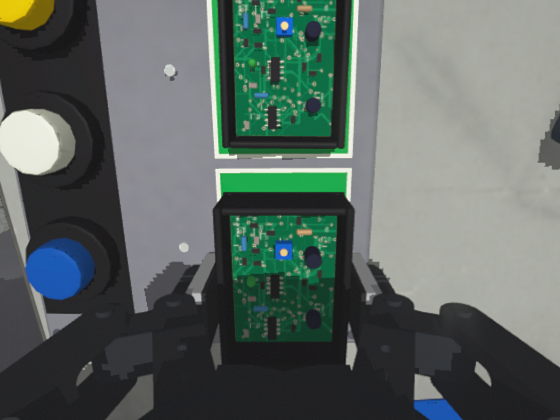

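The first carrier lies centred on its pad (top), and the held one is lined up with the next pad.

>>> servo_tool:
  commands:
    - [0.0497,[0,0,0.015],0]
    - [0.0497,[0,0,0.008],0]
    - [0.0497,[0,0,0.002],0]
    - [0.0497,[0,0,0.001],0]
    - [0.0497,[0,0,0],0]
    - [0.0497,[0,0,0],0]

```text
time_s: 18.08
position: [492.0, 244.0, 13.6]
tool_rot: [0.734, 0.679, 0.0, 0.0]
contact_force: [0.1, -0.6, -0.8]
opening: 0.584
finger_force: 8.3
```

>>> servo_tool:
  commands:
    - [0.0497,[0,0,0.001],0]
    - [0.0497,[0,0,0],0]
    - [0.0497,[0,0,0],0]
    - [0.051,[0,0,0],0]
    - [0.055,[0,0,0],0]
    - [0.065,[0,0,0],0]
    - [0.075,[0,0,0],0]
    - [0.08,[0,0,0],0]
    - [0.08,[0,0,-0.02],0]
    - [0.08,[0,0,-0.03],0]
    - [0.08,[0,0,-0.05],0]

```text
time_s: 19.45
position: [490.6, 243.6, 111.9]
tool_rot: [0.734, 0.679, -0.002, -0.001]
contact_force: [0.9, 0.3, -0.5]
opening: 0.938
finger_force: 0.0
```

>>> servo_tool:
  commands:
    - [0.04,[-0.04,-0.02,-0.05],0]
    - [0.0,[-0.04,-0.02,-0.05],0]
    - [0.0,[-0.02,-0.02,-0.03],0]
    - [0.0,[0,0,0],0]
    - [0.0,[0,0,0],0]
    - [0.0,[0,0,0],0]
    - [0.0,[0,0,0],0]
    - [0.0,[0,0,0],0]

```text
time_s: 20.45
position: [427.3, 154.5, 234.8]
tool_rot: [0.734, 0.679, -0.001, -0.0]
contact_force: [-0.0, 0.1, -0.7]
opening: -0.001
finger_force: 0.0
```

```bash
cat >> h.py <<'E'
def keys(n='wrist',f=None):
    c=get_calibration(n); im=grab_frame(n)
    if f: save(im,f)
    hsv=cv2.cvtColor(im,cv2.COLOR_RGB2HSV)
    R={'blue':((100,120,60),(125,255,255)),'yellow':((20,150,100),(35,255,255)),'white':((0,0,150),(180,50,255)),'red':((0,150,80),(8,255,255))}
    for k,(a,b) in R.items():
        for q in cv2.findContours(cv2.inRange(hsv,a,b),cv2.RETR_EXTERNAL,cv2.CHAIN_APPROX_NONE)[0]:
            P=np.array([pt(c,p[0],34) for p in q.astype(float)],np.float32)
            if not 20<np.ptp(P[:,0])<40: continue
            r=cv2.minAreaRect(P)
            if 18<min(r[1]) and max(r[1])<40: print(k,np.round(r[0],1),np.round(r[1],1))
E
python3 - <<'E'
from h import *
keys(f='w7.png'); carriers(); go(383.8,246.8,60,90)
E
```

```text
blue [385.  245.9] [27.4 27.7]
white [389.  305.8] [25.2 26.6]
carrier [488.7 242.5] [58.6 71.4] long side 85.7 px [342.  81.]
spin -0.078 shift [ 92.5 -43.6 175.1] now [427.4 154.3 235.1] 85.55
```

View pics/w7.png

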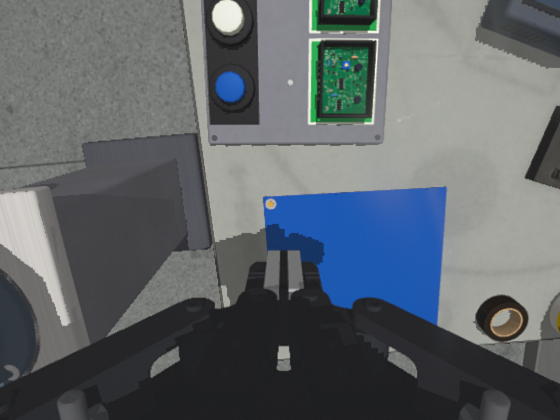

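Both carriers are on their pads; blue key at (230,87), white at (228,17), fingers shut.

>>> servo_tool:
  commands:
    - [0,[0.044,-0.0247,0],0]
    - [0,[0.044,-0.0247,0],0]
    - [0,[0,0,0.05],0]
    - [0,[0,0,0.05],0]
    - [0,[0,0,0.05],0]
    - [0,[0,0,0.035],0]
    - [0,[0,0,0],0]
    - [0,[0,0,0],0]

```text
time_s: 21.55
position: [385.7, 246.0, 51.3]
tool_rot: [0.734, 0.679, 0.001, 0.0]
contact_force: [0.2, -0.7, 1.1]
opening: -0.002
finger_force: 0.0
```

Run:
```python
from h import *
go(385,246,34,85.55)
carriers('top')
```

```text
spin -0.0 shift [-0.1 -0.7 17.3] now [385.7 246.   51.3] 85.53
carrier [859.5 854.3] [37.6 56.1] long side 122.6 px [60. 98.]
```

>>> servo_tool:
  commands:
    - [0,[0,0,0.008],0]
    - [0,[0,0,0.006],0]
    - [0,[0,0,0.003],0]
    - [0,[0,0,0.003],0]
    - [0,[0,0,0.002],0]
    - [0,[0,0,0.001],0]
    - [0,[0,0,0],0]

```text
time_s: 22.48
position: [385.1, 245.8, 27.6]
tool_rot: [0.734, 0.679, 0.0, 0.0]
contact_force: [-0.4, -1.4, 5.3]
opening: -0.002
finger_force: 2.5
```

>>> servo_tool:
  commands:
    - [0,[0,0,0],0]
    - [0,[0,0,0],0]
    - [0,[0,0,-0.05],0]
    - [0,[0,0,-0.05],0]
    - [0,[0,0,-0.05],0]
    - [0,[0,0,-0.03],0]
    - [0,[0.03,0,0],0]
    - [0,[0,0,0],0]
    - [0,[0,0,0],0]

```text
time_s: 23.6
position: [386.5, 275.1, 206.7]
tool_rot: [0.734, 0.679, -0.001, -0.0]
contact_force: [0.4, 0.8, -0.2]
opening: 0.001
finger_force: 0.0
```

Run:
```python
from h import *
keys(f='w8.png'); carriers(); go(394,366,45,85.55)
```

```text
blue [384.6 247.8] [29.3 27.6]
yellow [393.2 365.9] [27.2 27.3]
white [389.1 306.6] [26.4 26.5]
carrier [488.7 246.1] [63.  75.2] long side 85.7 px [394. 206.]
carrier [494.9 328.5] [63.5 71.9] long side 85.7 px [402. 115.]
carrier [497.6 397.5] [48.2 59. ] long side 176.1 px [406.  31.]
spin -0.001 shift [ 91.4   0.3 161.7] now [386.6 274.9 206.7] 85.51
```

View pics/w8.png

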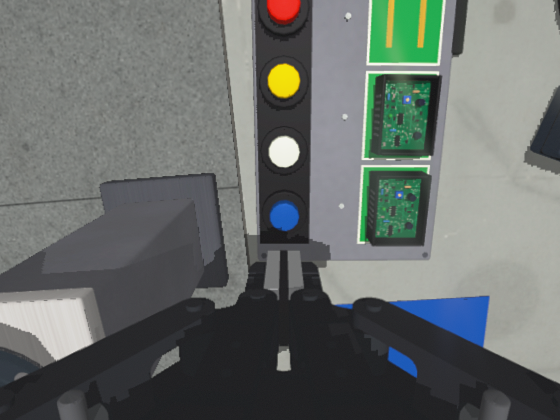

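Both carriers are on their pads at (397,208) and (404,115), and all keys are up. Next is yellow at (284,81).

>>> servo_tool:
  commands:
    - [0,[0.046,0,0],0]
    - [0,[0.0455,0,0],0]
    - [0,[0,0,0.05],0]
    - [0,[0,0,0.05],0]
    - [0,[0,0,0.04],0]
    - [0,[0,0,0.015],0]
    - [0,[0,0,0],0]
    - [0,[0,0,0],0]

```text
time_s: 24.7
position: [395.5, 367.3, 53.8]
tool_rot: [0.734, 0.679, 0.001, 0.0]
contact_force: [0.3, 0.8, -0.3]
opening: -0.001
finger_force: 0.0
```

>>> servo_tool:
  commands:
    - [0,[-0.001,-0.001,0.01],0]
    - [0,[0,0,0.006],0]
    - [0,[0,0,0.003],0]
    - [0,[0,0,0.003],0]
    - [0,[0,0,0.002],0]
    - [0,[0,0,0.001],0]
    - [0,[0,0,0],0]
    - [0,[0,0,0],0]

```text
time_s: 25.7
position: [393.2, 365.9, 27.6]
tool_rot: [0.734, 0.679, -0.0, -0.0]
contact_force: [-1.0, -1.1, 5.7]
opening: -0.003
finger_force: 2.5
```

>>> servo_tool:
  commands:
    - [0,[0,0,-0.05],0]
    - [0,[0,0,-0.05],0]
    - [0,[-0.045,0,-0.04],0]
    - [0,[-0.045,0,-0.04],0]
    - [0,[0,0,0],0]
    - [0,[0,0,0],0]

```text
time_s: 26.45
position: [386.7, 276.5, 207.2]
tool_rot: [0.734, 0.679, 0.0, -0.0]
contact_force: [0.4, 0.3, -0.5]
opening: 0.001
finger_force: 0.0
```

Run:
```python
from h import *
keys(); carriers(); go(389.3,306.3,50,85.55)
```

```text
blue [384.7 247.5] [29.1 27. ]
yellow [393.6 365.8] [26.6 27.1]
white [388.9 306.6] [26.5 26.6]
red [397.4 419.5] [19.4 26.7]
carrier [488.6 246.1] [63.  75.4] long side 85.7 px [394. 208.]
carrier [494.9 328.5] [63.5 71.6] long side 85.7 px [402. 118.]
carrier [497.7 398.8] [49.9 59. ] long side 176.1 px [406.  32.]
spin 0.0 shift [ 29.6   0.9 156.3] now [386.1 276.8 206.3] 85.57
```

>>> servo_tool:
  commands:
    - [0,[0.0295,0.001,0],0]
    - [0,[0,0,0.05],0]
    - [0,[0,0,0.05],0]
    - [0,[0,0,0.04],0]
    - [0,[0,0,0.015],0]
    - [0,[0,0,0],0]
    - [0,[0,0,0],0]

```text
time_s: 27.42
position: [390.5, 306.2, 53.4]
tool_rot: [0.734, 0.679, 0.001, 0.0]
contact_force: [0.3, 0.5, -0.0]
opening: 0.002
finger_force: 0.0
```

>>> servo_tool:
  commands:
    - [0,[0,-0.001,0.01],0]
    - [0,[0,0,0.006],0]
    - [0,[0,0,0.003],0]
    - [0,[0,0,0.003],0]
    - [0,[0,0,0.001],0]
    - [0,[0,0,0.001],0]
    - [0,[0,0,0],0]
    - [0,[0,0,0],0]

```text
time_s: 28.42
position: [388.6, 305.6, 28.6]
tool_rot: [0.734, 0.679, -0.0, 0.0]
contact_force: [-1.0, -0.5, 5.2]
opening: -0.003
finger_force: 2.2
```

>>> servo_tool:
  commands:
    - [0,[0,0,0.001],0]
    - [0,[0,0,0],0]
    - [0,[0,0,0],0]
    - [0,[0,0,-0.05],0]
    - [0,[0,0,-0.05],0]
    - [0.04,[-0.04,0.02,-0.04],0]
    - [0.08,[-0.04,0.04,-0.04],0]
    - [0.08,[0,0.04,0],0]
    - [0.08,[0,0,0],0]
    - [0.08,[0,0,0],0]

```text
time_s: 29.68
position: [477.4, 222.2, 202.6]
tool_rot: [0.734, 0.679, -0.001, -0.001]
contact_force: [0.6, 0.6, -0.4]
opening: 0.94
finger_force: 0.0
```

Run:
```python
from h import *
keys(); carriers(f='w9.png'); go(491.5,244,40,85.55)
```

```text
blue [386.1 247. ] [30.4 27.5]
yellow [394.8 364.9] [27.4 30.1]
white [389.2 306.2] [26.3 25.5]
carrier [491.1 244.9] [59.  73.4] long side 85.6 px [298. 159.]
carrier [497.  327.6] [58.8 74.1] long side 85.6 px [298.  60.]
spin 0.001 shift [ 22.5  13.1 162.7] now [476.7 222.6 202.7] 85.58
```

View pics/w9.png

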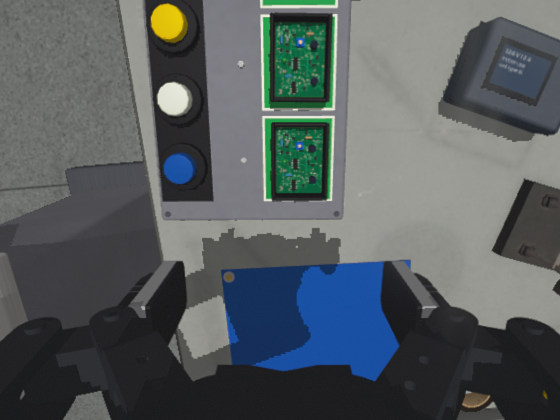

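Both carriers lie unmoved at (300,159) and (300,60). Now I'll fetch the nearer one.

>>> servo_tool:
  commands:
    - [0.08,[0.0225,0.013,0],0]
    - [0.08,[0,0,0.05],0]
    - [0.08,[0,0,0.05],0]
    - [0.08,[0,0,0.05],0]
    - [0.08,[0,0,0.02],0]
    - [0.08,[0,0,0],0]
    - [0.08,[0,0,0],0]

```text
time_s: 30.65
position: [493.3, 244.2, 34.2]
tool_rot: [0.734, 0.679, 0.0, 0.0]
contact_force: [-0.1, -0.0, 0.7]
opening: 0.938
finger_force: 0.0
```

Run:
```python
from h import *
go(491.5,244,13,85.55)
```

```text
spin 0.0 shift [-0.4 -1.8 21.2] now [493.3 244.2  34.2] 85.58
```

>>> servo_tool:
  commands:
    - [0.08,[0,-0.0015,0.012],0]
    - [0.07,[0,0,0.009],0]
    - [0.06,[0,0,0],0]
    - [0.056,[0,0,0],0]
    - [0.054,[0,0,0],0]
    - [0.053,[0,0,0],0]
    - [0.052,[0,0,0],0]
    - [0.051,[0,0,0],0]
    - [0.0505,[0,0,0],0]
    - [0.05,[0,0,0],0]
    - [0.0498,[0,0,0],0]
    - [0.0498,[0,0,0],0]

```text
time_s: 32.15
position: [491.9, 243.9, 12.6]
tool_rot: [0.734, 0.679, 0.0, 0.0]
contact_force: [1.1, -0.2, 1.1]
opening: 0.588
finger_force: 5.5
```

>>> servo_tool:
  commands:
    - [0.0497,[0,0,0],0]
    - [0.0497,[0,0,-0.01],0]
    - [0.0497,[0,0,-0.03],-0.03]
    - [0.0497,[0,0,-0.04],-0.03]
    - [0.0497,[0,0,0],0]
    - [0.0497,[0,0,0],0]

```text
time_s: 32.9
position: [491.2, 243.7, 92.6]
tool_rot: [0.714, 0.701, -0.0, -0.0]
contact_force: [-0.3, 0.2, -1.5]
opening: 0.581
finger_force: 8.2
```

Run:
```python
from h import *
go(448,35,4.5,89)
```

```text
spin -0.001 shift [-209.4  -39.5   88.1] now [491.2 243.7  92.6] 88.96
```

>>> servo_tool:
  commands:
    - [0.0497,[-0.042,-0.008,0],0]
    - [0.0497,[-0.042,-0.008,0],0]
    - [0.0497,[-0.042,-0.008,0],0]
    - [0.0497,[-0.042,-0.008,0],0]
    - [0.0497,[-0.042,-0.008,0],0]
    - [0.0497,[0,0,0.04],0]
    - [0.0497,[0,0,0.03],0]
    - [0.0497,[0,0,0.01],0]
    - [0.0497,[0,0,0],0]
    - [0.0497,[0,0,0],0]

```text
time_s: 34.15
position: [448.3, 34.8, 13.1]
tool_rot: [0.713, 0.701, 0.0, 0.0]
contact_force: [0.6, 0.3, -1.2]
opening: 0.58
finger_force: 8.3
```

>>> servo_tool:
  commands:
    - [0.0497,[0,0,0.005],0]
    - [0.0497,[0,0,0.002],0]
    - [0.0497,[0,0,0.001],0]
    - [0.0497,[0,0,0],0]
    - [0.0497,[0,0,0],0]

```text
time_s: 34.78
position: [448.0, 34.6, 4.6]
tool_rot: [0.713, 0.701, 0.0, 0.0]
contact_force: [-0.1, 0.6, -0.5]
opening: 0.583
finger_force: 8.3
```

Release and go back to the tester.

>>> servo_tool:
  commands:
    - [0.051,[0,0,0],0]
    - [0.055,[0,0,0],0]
    - [0.065,[0,0,0],0]
    - [0.075,[0,0,0],0]
    - [0.08,[0,0,-0.02],0]
    - [0.08,[0,0,-0.05],0.03]
    - [0.08,[0,0,-0.06],0.03]
    - [0.08,[0,0,-0.06],0]

```text
time_s: 35.78
position: [447.4, 34.7, 196.2]
tool_rot: [0.734, 0.679, -0.0, -0.0]
contact_force: [0.4, -0.5, 0.0]
opening: 0.935
finger_force: 0.0
```

>>> servo_tool:
  commands:
    - [0.08,[0.05,0,0],0]
    - [0.08,[0.05,0,0],0]
    - [0.08,[0.05,0,0],0]
    - [0.08,[0.05,0,0],0]
    - [0.08,[0.05,0.02,0],0]
    - [0.08,[0,0,0],0]
    - [0.08,[0,0,0],0]

```text
time_s: 36.65
position: [486.3, 281.9, 194.0]
tool_rot: [0.734, 0.679, -0.001, -0.0]
contact_force: [-0.2, 0.2, -0.4]
opening: 0.938
finger_force: 0.0
```

Run:
```python
from h import *
carriers(f='w10.png'); go(498,328.7,35,85.55)
```

```text
carrier [497.3 329.2] [58.7 71.5] long side 85.8 px [292. 132.]
carrier [502.8 402.9] [57.7 58.6] long side 175.6 px [292.  38.]
spin -0.001 shift [ 48.1   8.  159.1] now [486.2 281.3 194.1] 85.51
```

>>> servo_tool:
  commands:
    - [0.08,[0.048,0.007,0],0]
    - [0.08,[0,0,0.05],0]
    - [0.08,[0,0,0.05],0]
    - [0.08,[0,0,0.05],0]
    - [0.08,[0,0,0.01],0]
    - [0.08,[0,0,0],0]
    - [0.08,[0,0,0],0]

```text
time_s: 37.58
position: [499.7, 329.9, 36.8]
tool_rot: [0.734, 0.679, 0.002, 0.001]
contact_force: [-0.6, 0.6, -0.4]
opening: 0.935
finger_force: 0.0
```

Run:
```python
from h import *
go(498,328.8,13,85.55)
```

```text
spin -0.001 shift [-1.2 -1.6 23.8] now [499.7 329.9  36.8] 85.5
```

>>> servo_tool:
  commands:
    - [0.08,[-0.001,-0.001,0.014],0]
    - [0.07,[0,0,0.009],0]
    - [0.06,[0,0,0],0]
    - [0.056,[0,0,0],0]
    - [0.054,[0,0,0],0]
    - [0.053,[0,0,0],0]
    - [0.052,[0,0,0],0]
    - [0.051,[0,0,0],0]
    - [0.0505,[0,0,0],0]
    - [0.05,[0,0,0],0]
    - [0.0498,[0,0,0],0]
    - [0.0498,[0,0,0],0]

```text
time_s: 39.08
position: [497.4, 328.8, 11.7]
tool_rot: [0.734, 0.679, 0.0, 0.0]
contact_force: [2.4, -0.3, 1.3]
opening: 0.585
finger_force: 5.6
```

>>> servo_tool:
  commands:
    - [0.0497,[0,0,0],0]
    - [0.0497,[0,0,-0.01],0]
    - [0.0497,[0,0,-0.03],-0.03]
    - [0.0497,[0,0,-0.04],-0.03]
    - [0.0497,[0,0,0],0]
    - [0.0497,[0,0,0],0]

```text
time_s: 39.83
position: [496.0, 328.4, 91.3]
tool_rot: [0.713, 0.701, -0.001, -0.0]
contact_force: [-0.9, 0.6, -1.5]
opening: 0.585
finger_force: 8.4
```

Run:
```python
from h import *
go(553,35,14,89)
```

```text
spin -0.001 shift [-292.3   62.1   77.3] now [496.  328.4  91.3] 88.96
```

>>> servo_tool:
  commands:
    - [0.0497,[-0.042,0.009,-0.01],0]
    - [0.0497,[-0.042,0.009,0],0]
    - [0.0497,[-0.042,0.009,0],0]
    - [0.0497,[-0.042,0.009,0],0]
    - [0.0497,[-0.042,0.009,0],0]
    - [0.0497,[-0.041,0.009,0],0]
    - [0.0497,[-0.041,0.008,0],0]
    - [0.0497,[0,0,0],0]
    - [0.0497,[0,0,0],0]

```text
time_s: 40.95
position: [552.4, 36.0, 100.4]
tool_rot: [0.714, 0.7, -0.001, -0.002]
contact_force: [0.5, 0.3, -1.4]
opening: 0.582
finger_force: 8.4
```

Run:
```python
from h import *
carriers(f='w11.png'); go(553,35,14,89)
```

```text
carrier [452.1  36.7] [57.4 70.5] long side 88.9 px [126. 219.]
spin -0.0 shift [-1.5  0.6 86.6] now [552.5  36.5 100.6] 88.99
```

View pics/w11.png

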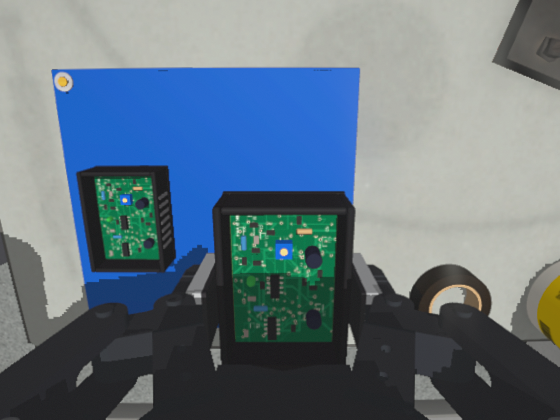

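The first carrier lies flat on the mat at (126,219), and the space under the held one is free.

>>> servo_tool:
  commands:
    - [0.0497,[-0.001,0,0.04],0]
    - [0.0497,[0,0,0.03],0]
    - [0.0497,[0,0,0.015],0]
    - [0.0497,[0,0,0],0]
    - [0.0497,[0,0,0.006],0]
    - [0.0497,[0,0,0.002],0]
    - [0.0497,[0,0,0],0]
    - [0.0497,[0,0,0],0]

```text
time_s: 42.0
position: [554.0, 34.5, 9.0]
tool_rot: [0.713, 0.701, 0.0, 0.0]
contact_force: [0.1, -0.5, -1.0]
opening: 0.587
finger_force: 8.4
```

>>> servo_tool:
  commands:
    - [0.0497,[0,0,0.003],0]
    - [0.0497,[0,0,0.002],0]
    - [0.0497,[0,0,0],0]
    - [0.0497,[0,0,0],0]

```text
time_s: 42.5
position: [553.8, 34.6, 3.6]
tool_rot: [0.713, 0.701, 0.0, 0.0]
contact_force: [0.0, 0.1, 0.7]
opening: 0.587
finger_force: 8.6
```

Release, rise, then view the mat from the tester side with the gripper shut.

>>> servo_tool:
  commands:
    - [0.051,[0,0,0],0]
    - [0.055,[0,0,0],0]
    - [0.065,[0,0,0],0]
    - [0.075,[0,0,0],0]
    - [0.08,[0,0,-0.02],0]
    - [0.08,[0,0,-0.05],0.03]
    - [0.08,[0,0,-0.06],0.03]
    - [0.04,[-0.03,-0.04,-0.06],0]
    - [0,[-0.03,0,-0.06],0]
    - [0,[0,0,0],0]
    - [0,[0,0,0],0]
    - [0,[0,0,0],0]

```text
time_s: 44.0
position: [516.6, -13.9, 235.7]
tool_rot: [0.734, 0.679, -0.001, -0.002]
contact_force: [-0.8, 0.1, -1.0]
opening: -0.003
finger_force: 0.0
```

Run:
```python
from h import *
carriers(f='w12.png'); go(398.2,425.5,200,85.55); print(read_state()['opening'])
```

```text
carrier [449.7  34.4] [52.1 67.2] long side 88.9 px [211. 135.]
carrier [553.1  34.6] [49.6 67.2] long side 88.9 px [318. 126.]
spin 0.0 shift [ 428.9 -152.3   35.7] now [516.8 -13.9 235.7] 85.57
-0.0009507189100007639
```

View pics/w12.png

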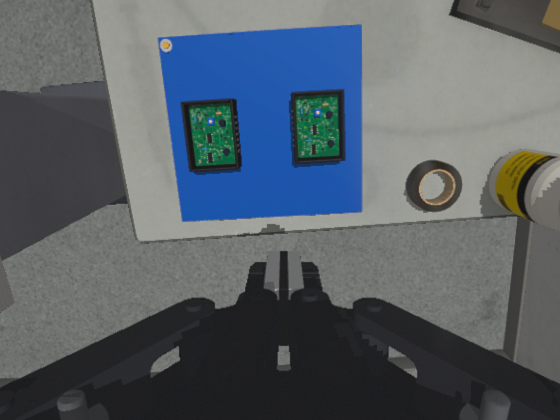

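Both carriers lie flat and apart on the mat, at (211,135) and (318,126). The last key is red.

>>> servo_tool:
  commands:
    - [0,[0.0475,-0.019,0],0]
    - [0,[0.0475,-0.019,0],0]
    - [0,[0.0475,-0.019,0],0]
    - [0,[0.0475,-0.019,0],0]
    - [0,[0.0475,-0.019,0],0]
    - [0,[0.0475,-0.019,0],0]
    - [0,[0.0475,-0.019,0],0]
    - [0,[0.0475,-0.019,0],0]
    - [0,[0,0,0],0]
    - [0,[0,0,0],0]

```text
time_s: 45.3
position: [395.1, 375.7, 236.2]
tool_rot: [0.734, 0.68, -0.001, 0.0]
contact_force: [-0.4, -0.2, 0.9]
opening: 0.003
finger_force: 0.0
```

Run:
```python
from h import *
keys(); go(398.2,425.5,50,85.55)
```

```text
yellow [393.2 366.9] [27.4 26.9]
red [397.8 426. ] [27.  27.6]
spin -0.0 shift [ 50.4  -1.2 186.5] now [395.5 375.2 236.5] 85.53
```

>>> servo_tool:
  commands:
    - [0,[0.0505,-0.0015,0],0]
    - [0,[0,0,0.05],0]
    - [0,[0,0,0.05],0]
    - [0,[0,0,0.05],0]
    - [0,[0,0,0.035],0]
    - [0,[0,0,0],0]
    - [0,[0,0,0],0]

```text
time_s: 46.22
position: [399.6, 426.2, 53.5]
tool_rot: [0.735, 0.678, 0.001, 0.0]
contact_force: [-0.5, -0.3, 0.2]
opening: 0.001
finger_force: 0.0
```

>>> servo_tool:
  commands:
    - [0,[0,0,0.01],0]
    - [0,[0,0,0.005],0]
    - [0,[0,0,0.003],0]
    - [0,[0,0,0.003],0]
    - [0,[0,0,0.001],0]
    - [0,[0,0,0.001],0]
    - [0,[0,0,0],0]
    - [0,[0,0,0],0]

```text
time_s: 47.22
position: [398.3, 426.6, 29.7]
tool_rot: [0.734, 0.679, 0.0, -0.0]
contact_force: [-1.0, 0.1, 3.2]
opening: 0.001
finger_force: 2.0
```

>>> servo_tool:
  commands:
    - [0,[0,0,0.001],0]
    - [0,[0,0,0.001],0]
    - [0,[0,0,0],0]
    - [0,[0,0,0],0]

```text
time_s: 47.72
position: [398.3, 426.6, 27.6]
tool_rot: [0.734, 0.679, 0.0, -0.0]
contact_force: [-1.4, 0.0, 5.2]
opening: -0.003
finger_force: 2.5
```

>>> servo_tool:
  commands:
    - [0,[0,0,-0.05],0]
    - [0,[0,0,-0.05],0]
    - [0,[0,0,-0.05],0]
    - [0,[0,0,-0.04],0]
    - [0,[0,0,0],0]
    - [0,[0,0,0],0]
    - [0,[0,0,0],0]

```text
time_s: 48.6
position: [397.4, 425.7, 215.5]
tool_rot: [0.734, 0.679, -0.002, -0.0]
contact_force: [0.2, 1.3, 0.1]
opening: -0.004
finger_force: 0.0
```

Run:
```python
from h import *
im=cv2.imread('pics/top0.png'); n=grab_frame('top'); save(n,'top1.png'); save(cv2.resize(n[180:290,180:410],None,fx=3,fy=3),'top1c.png')
```

```text
(no output)
```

View pics/top1c.png

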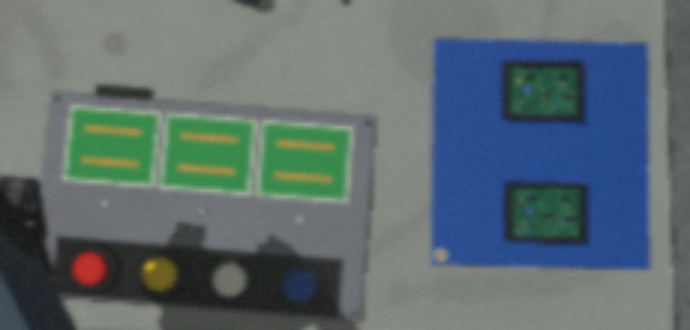

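The pads are empty, both carriers are on the mat at (543,92) and (545,213), and all keys are up. I'm handing in the job.

```bash
python3 -c "
from workcell import *
print(close_job())"
```

```text
the job is handed in; nothing more can be done
None
```

I handed the job in at about 49 s: both carriers went onto pads, I pressed the blue, yellow and white keys, put the carriers back on the mat and pressed red last; key presses stayed near 6 N, but while gripping the first carrier the pad force briefly read 13.7 N, over your 12 N guide, and the hand-in call returned no verdict.

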